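Slide the mounting plate out over the box edge and hold it

TASK

The round transformer's fixing screw has to be reached from underneath: slide the aluminium mounting plate along the lid of the grey box, transformer end first, out past the lid's far edge until the red line across the plate lies right over that edge and square with it. Keep the plate flat on the lid the whole way, neither lifted nor tipping (past its balance point it falls if let go), and leave the screwdriver, circuit board and screw tray alone. Finish while still holding the plate: it lies flat on the lid with its weight on it, and your grip at the terminal end keeps it from tipping.

Things in the scene. Friction and masses are not known exactly. Their poses are not given: they have to be found in the camera images.
- enclosure: closed light-grey plastic wiring box, 300 (its x) x 230 (its y) x 110 mm high, fixed to the bench, with a flat lid on top and small fixing lugs at the foot; origin at the centre of its underside on the bench, x towards the edge that the plate is to be slid over, z up. Its y side at -115 mm carries two short cable glands 40 mm above the bench.
- lid_edge (a point): middle of the lid's far top edge (150, 0, 110 mm from the box's origin), at the height of the lid's top; axes as the box: x points outward across the edge, y along the edge. The edge is 230 mm long.
- plate: loose aluminium plate 240 (its x) x 150 (its y) x 3 mm lying on the lid, 0.7 to 0.95 kg with all that is on it. Origin: centre of its underside; x towards the transformer, z up. Balances 20 mm beyond the red line, so at the mark it needs 2 to 3 N down at the terminals or it tips. Four 8 mm standoffs, 25 mm tall plus 6 mm studs, at x = -45 and +20, y = +-58 mm.
- plate_line (a point): middle of the red line, 3 mm wide, drawn right across the plate at x = 0, y running along the line; the point lies at the height of the plate's underside (so it coincides with the plate's origin); axes as the plate.
- terminals (a point): centre of the top of the grey and green terminal row with its end brackets, fixed to the plate, firm to grip: a block 42 (plate x) x 40 (plate y) mm with flat sides, from 10.5 to 48.5 mm above the plate's underside; this point is at (-85, 0, 48.5) mm in the plate's frame. The steel rail under it is 35 mm wide, 140 mm long (along plate y), its top 10.5 mm above the plate's underside.
- transformer (a point): centre of the top of the yellow-brown ring-shaped transformer (70 mm across, 34 mm high, screwed down through its middle, nut and washer up to 50 mm above the plate's underside), at (70, 0, 37) mm in the plate's frame.
- screwdriver: bystander: screwdriver with a red handle, 190 mm long, lying on the bench; leave it alone. Origin under its middle.
- circuit_board: bystander: green circuit board 150 x 100 mm, about 20 mm high, lying on the bench; leave it alone. Origin at the centre of its underside.
- screw_tray: bystander: open yellow tray with screws, 90 x 70 x 30 mm, on the bench; leave it alone. Origin at the centre of its underside.

How it is judged (in metres and radians):
On the way, in this order (a step that is already met when the one before it is completed fails the run):
1. the fingers are on the plate while most of it still lies on the lid (contact force between the fingers and plate above 1 N and x of plate_line in the frame of lid_edge below -0.03 m), for 0.1 s.
2. the plate is held flat with its line over the lid's edge (contact force between the fingers and plate above 1 N and angle between plate's own z axis and vertical below 0.035 rad and x of plate_line in the frame of lid_edge between -0.006 and 0.006 m), for 0.3 s.
At the end, for the whole second after the job is handed in: Red line over the lid's far edge within 6 mm, square within 4 degrees, its middle within 40 mm of the edge's middle, transformer outside; plate flat on the lid (tilt under 2 degrees, height within 3 mm), bearing on it with over 2 N, at rest, and still held by the fingers (over 1 N) (all of step 2 and y of plate_line in the frame of lid_edge between -0.04 and 0.04 m and z of plate_line in the frame of lid_edge between -0.003 and 0.003 m and x of transformer in the frame of lid_edge above 0.04 m and angle between the x axis of plate and the x axis of enclosure, either way round below 0.07 rad and contact force between plate and enclosure above 2 N and linear speed of plate below 0.01 m/s and angular speed of plate below 0.06 rad/s); the arm keeps its last pose, push and grip.
It fails at once if the plate tips (more than 7 degrees) (angle between plate's own z axis and vertical above 0.12 rad).
It fails at once if the plate is lifted off the lid (its middle more than 8 mm up) (z of plate_line in the frame of lid_edge above 0.008 m).
It fails at once if the screwdriver is disturbed (moved over 30 mm) (distance of screwdriver from where it was at the start of the episode above 0.03 m).
It fails at once if the circuit board is disturbed (moved over 30 mm) (distance of circuit_board from where it was at the start of the episode above 0.03 m).
It fails at once if the screw tray is disturbed (moved over 30 mm) (distance of screw_tray from where it was at the start of the episode above 0.03 m).
It also fails if it takes over 32 s, if anything falls off the work surface, if the arm or the gripper's body presses on something with over 40 N, if the wrist force passes 120 N, or if a joint passes its speed limit or range.

ROBOT

A 6-joint arm with a two-finger parallel gripper is mounted at the origin on the work surface. World frame = base frame: x ahead of the robot, y to its left, z up, the work surface at z = 0. Lengths are in m, angles in degrees, forces in N, time in s.
With the tool pointing down it reaches from about 0.35 to 0.875 m from the base axis. Payload 4.2 kg.
Tool frame: the origin (TCP) lies on the centre line of the jaws, within the pads' length; the fingertips stand 19 mm ahead of it and the grasp point (between the pads) is the TCP; z points along the fingers, y is the line along which they close (so a half turn about z gives the same grasp; the last joint's range is limited). The gripper opens to 87 mm and grips with 3 to 60 N. Pads are 19 mm wide; open, the fingers measure 117 mm over their backs; the gripper's body (75 mm by 190 mm) begins 51 mm behind the grasp point.
Start: joints at [86.093, 22.042, 0.453, 0, -68.411, -14.817], TCP at [0.201, 0.592, 0.21] pointing down, gripper open.
Joint ranges: [-179.83, 179.83], [-69.29, 118.12], [-61.27, 80.66], [-181.25, 117.63], [-171.15, -9.14], [-177.46, 177.46]. Speed limits (degrees/s): [159.86, 159.86, 180, 180, 180, 180].

INTERFACE

Orientations are given as a 3x3 rotation matrix whose columns are the frame's x, y, z axes.
In Python, from station import sense, capture, finish_job, search_frame, masks_of gives the robot as it stands.
- The arm moves only by the tool drive_tool, never from a script. Its argument "rows" is a list of rows, each a list of 7 numbers: the opening in per cent of the stroke, from 0 (shut) to 100 (fully open), then the shift along the world's x, y, z in mm, then the turn, a rotation vector about the world's x, y, z in rad. In form: [[fingers, dx, dy, dz, wx, wy, wz], ...]. A call has 1 to 5 rows; each row shifts and turns the commanded pose from where the row before left it; what a row does not reach is not made up. A row lasts 1/12 s, in which the tool goes at most 41.7 mm and 7.16 degrees, less where a joint would pass 70% of its speed; a pose out of reach is approached as far as the arm can. A call is refused whole if a number of a shift passes 41.7 or a number of a turn 0.125, either way. A call with a gripper value outside its range is refused whole. The fingers move at their own pace and stop on an object; the grip force is fixed at half the most. Time passes only in rows, so rows that do not move let the fingers close. It gives the time, the measured TCP pose, the force, the opening and the grip force at its end, in the units of the state.
- sense(): the state, without advancing time (a new reading comes with each control period).
- capture(name): name is "scene" or "side" or "wrist"; returns a dict with "frame" (420x560x3 uint8, red, green, blue), "z_map" (420x560 float32, m along the optical axis (not along the pixel's ray), 0 where there is no reading), "fx", "fy", "cx", "cy" (pixels), "R" (3x3) and "t" (3): a world point X has camera coordinates R X + t; the wrist camera has in their place "T_tool_cam" (4x4, takes a point from camera to tool coordinates, whose origin is the TCP and whose axes are the flange's). Camera axes: x right, y down, z forward; pixel columns grow to the right and rows downward; lengths in m; the calibration is good to about 2 mm. A picture is of the moment at which its call begins: read the wrist's pose just before it.
- finish_job(): hands the job in; it is judged then, once.
Trained networks look in a picture, given as the dict that the camera call returned (one of the last four; its "shot" number tells which), for a name from the list of things; names that differ only in an ending like _2 or _b are one class to them, and where a whole thing is asked for, a point or a joint stands for the part that bears it (a point fixed in the world has none). Each returns a list of dicts, best first, with "p" (0 to 1); they miss things now and then, are a little off and sometimes report something else, mostly with a low value. They report only what shows in the picture. A call takes as long as a camera call.
- search_frame(label, picture): "xy" ([column, row] in pixels, amid what is visible of it).
- masks_of(label, picture): "region" (420x560 bool, what is visible of it) and "xy" ([column, row] in pixels, amid what is visible of it).
The state is a dict: "time_s": time; "joints": joint angles; "joint_velocities": joint speeds; "effort": joint torques, N m; "tcp_pos": TCP position; "ee_rot": TCP orientation; "wrist_force": force on the tool from outside, world axes, zero at the start; "moment": the same for the moment, N m; "gripper_width": opening from 0.0 (shut) to 1.0 (fully open); "gripper_force": force on a finger pad.
Only numpy, scipy, OpenCV 4.12 (cv2) and the standard library are available. Lean on these libraries where they do the work, as an engineer would, in place of code of your own. Each camera call takes 0.05 s, during which the arm holds its last target. There are 200 camera calls.

## Working session

There is one attempt and no reset: what is moved stays moved. The work goes in short steps, Python scripts to look and compute and a tool call to move; the robot and the scene stay as the last step left them, time stands still between calls to the robot, and variables do not carry over. Pictures are saved under pics/ and viewed, at most 10 in all, crops included, and the job is handed in when it is done.

Besides the shell and the picture viewer there is one more tool, called after "Request:" as name([rows], argument=value, ...), one row to a line, values as JSON. drive_tool: Moves the arm, as the interface text tells. Its arguments: {"type":"object","properties":{"rows":{"type":"array"}},"required":["rows"]}

```bash
mkdir -p pics
cat > h.py <<'E'
import numpy as np, cv2
from station import *
def pts(c, mask=None):
    z=c["z_map"]; m=z>0
    if mask is not None: m&=mask
    v,u=np.nonzero(m); d=z[v,u]
    P=np.stack([(u-c["cx"])/c["fx"]*d,(v-c["cy"])/c["fy"]*d,d],1)
    return (P-c["t"])@c["R"], np.stack([u,v],1)
def save(c,n): cv2.imwrite("pics/"+n,c["frame"][:,:,::-1])
E
python3 - <<'E'
from h import *
s=sense();print(s)
a=capture("scene");b=capture("side")
cv2.imwrite("pics/a.png",cv2.resize(np.vstack([a["frame"],b["frame"]])[:,:,::-1],None,fx=.71,fy=.71))
for n,c in(("scene",a),("side",b)):
  print(n,"cam",-c["R"].T@c["t"])
  for l in("plate","terminals","transformer","enclosure","plate_line"):
    for q in masks_of(l,c)[:1]:
      P,_=pts(c,q["region"]);print(l,round(q["p"],2),q["xy"],q["region"].sum(),np.median(P,0).round(3),P.min(0).round(3),P.max(0).round(3))
E
```

```text
{'time_s': 0.0, 'joints': array([ 8.60930699e+01,  2.20919281e+01,  3.80589205e-01, -2.75314289e-02,
       -6.84130588e+01, -1.48181816e+01]), 'joint_velocities': array([ 0.06217686, -0.04517746,  0.00664448, -0.02010662,  0.05813288,
        0.05782746]), 'effort': array([-3.37531546e-04, -3.90666711e+01,  1.87404460e+01,  4.22001511e+00,
        1.09996230e-02, -1.95015400e-04]), 'tcp_pos': array([0.20041397, 0.59133008, 0.20875667]), 'ee_rot': array([[ 9.47012780e-01, -3.21195333e-01, -5.93703132e-04],
       [-3.21195858e-01, -9.47010380e-01, -2.13561831e-03],
       [ 1.23707603e-04,  2.21315282e-03, -9.99997543e-01]]), 'wrist_force': array([-0.67339065, -1.03863354, -0.5728842 ]), 'moment': array([0.04082339, 0.01600609, 0.02162695]), 'gripper_force': 0.0, 'gripper_width': 1.0014883404640256}
scene cam [1.10767201 0.14450319 1.10843021]
plate 0.71 [232.0, 243.7] 7338 [ 0.621 -0.045  0.113] [ 0.479 -0.138  0.105] [0.739 0.041 0.163]
terminals 0.89 [233.0, 245.5] 7398 [ 0.621 -0.046  0.113] [ 0.479 -0.139  0.044] [0.739 0.041 0.163]
transformer 0.75 [235.5, 245.0] 7331 [ 0.621 -0.045  0.113] [ 0.479 -0.139  0.105] [0.738 0.04  0.163]
enclosure 0.57 [273.0, 222.4] 7486 [ 0.545 -0.008  0.109] [ 0.327 -0.191 -0.005] [0.74  0.106 0.16 ]
plate_line 0.57 [232.8, 240.5] 7462 [ 0.621 -0.045  0.113] [ 0.479 -0.139  0.036] [0.739 0.041 0.163]
side cam [ 0.35104586 -0.60059694  0.61006097]
plate 0.94 [328.4, 232.8] 7137 [ 0.604 -0.07   0.114] [ 0.484 -0.139  0.108] [0.74  0.054 0.161]
terminals 0.68 [330.8, 233.6] 7224 [ 0.604 -0.069  0.114] [ 0.484 -0.139 -0.002] [0.824 0.19  0.161]
transformer 0.79 [328.5, 231.4] 7218 [ 0.604 -0.07   0.114] [ 0.484 -0.139 -0.001] [0.829 0.174 0.161]
enclosure 0.95 [283.0, 277.6] 15091 [ 0.497 -0.139  0.108] [ 0.393 -0.195 -0.003] [0.796 0.241 0.143]
plate_line 0.57 [332.6, 231.4] 7269 [ 0.604 -0.069  0.114] [ 0.483 -0.139 -0.001] [0.83  0.058 0.161]
```

View pics/a.png

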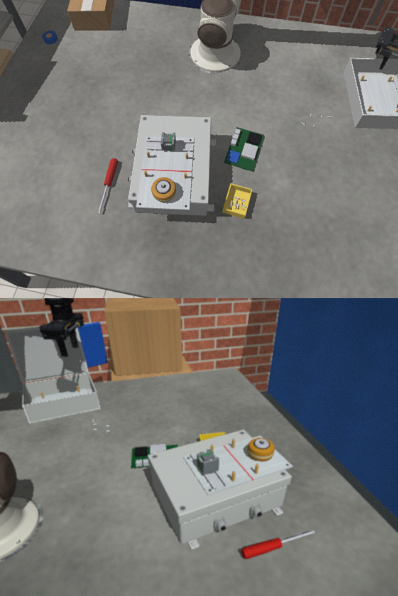

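```bash
cat > m.py <<'E'
from h import *
for n in("scene","side"):
  c=capture(n);P,uv=pts(c);hsv=cv2.cvtColor(c["frame"],cv2.COLOR_RGB2HSV)
  px=hsv[uv[:,1],uv[:,0]].astype(int)
  box=(P[:,0]>.3)&(P[:,0]<.95)&(abs(P[:,1])<.33)
  lid=box&(P[:,2]>.1)&(P[:,2]<.118)
  r=cv2.minAreaRect(P[lid,:2].astype(np.float32));print(n,"lid",r,np.median(P[lid,2]))
  red=lid&((px[:,0]<8)|(px[:,0]>172))&(px[:,1]>110)
  def fit(Q):
    m=Q.mean(0);w,v=np.linalg.eigh(np.cov(Q.T));return m,np.degrees(np.arctan2(v[1,1],v[0,1])),np.sqrt(w)
  Q=P[red][:,:2];
  if len(Q)>5:
    Q=Q[np.linalg.norm(Q-np.median(Q,0),axis=1)<.09]; f=fit(Q);t=np.radians(f[1]);s=(Q-f[0])@[np.cos(t),np.sin(t)]
    print("red",len(Q),f,"ends",f[0]+s.min()*np.array([np.cos(t),np.sin(t)]),f[0]+s.max()*np.array([np.cos(t),np.sin(t)]),P[red,2].mean())
  hi=box&(P[:,2]>.150)&(P[:,2]<.18)&(np.hypot(P[:,0]-.6,P[:,1]+.05)<.3)
  im=np.zeros(c["z_map"].shape,np.uint8);im[uv[hi,1],uv[hi,0]]=1
  k,L,S,C=cv2.connectedComponentsWithStats(im)
  for i in range(1,k):
    if S[i,4]>40:
      sel=hi&(L[uv[:,1],uv[:,0]]==i);r=cv2.minAreaRect(P[sel,:2].astype(np.float32));print(" top",C[i].round(),S[i,4],r,np.median(P[sel,2]).round(4),px[sel].mean(0).round())
E
python3 m.py
```

```text
scene lid ((0.5681694746017456, -0.043532416224479675), (0.32585182785987854, 0.23009876906871796), 8.517731666564941) 0.11061641345225973
red 72 (array([ 0.61164408, -0.0482801 ]), np.float64(98.16584580992239), array([0.00118929, 0.04271572])) ends [ 0.62208958 -0.12107426] [0.60137143 0.02330941] 0.11250419712095401
 top [236. 195.] 297 ((0.5277115702629089, -0.061433449387550354), (0.043456077575683594, 0.04039926081895828), 8.082484245300293) 0.1571 [ 97.  26. 117.]
 top [230. 262.] 190 ((0.6818289160728455, -0.03852400183677673), (0.035628676414489746, 0.0374421700835228), 41.5804328918457) 0.1516 [112.  15. 164.]
side lid ((0.5694693326950073, -0.04278670251369476), (0.32433149218559265, 0.2331591546535492), 8.377029418945312) 0.11053055835578467
red 30 (array([ 0.61348877, -0.06703995]), np.float64(98.23952737642956), array([0.00065453, 0.03777495])) ends [ 0.6214952  -0.12233048] [0.60329892 0.00332878] 0.11338065347386243
 top [369. 204.] 188 ((0.6806470155715942, -0.03939499706029892), (0.035011425614356995, 0.034723907709121704), 65.31587982177734) 0.1518 [ 97.  17. 165.]
 top [292. 224.] 429 ((0.5275163650512695, -0.061337970197200775), (0.042291175574064255, 0.04133804142475128), 7.687077522277832) 0.1577 [ 88.  30. 119.]
```

The upper half is the scene view: box at centre, terminals at about (168,140), the red line at row 170 and the transformer at (163,188), nearest the far edge (+x). The lower half is the side view and agrees. The tops' heights and spacing (85 mm and 70 mm from the line) also match, and yaw is about 8.3°. Next I'll measure the lid's far edge.

```bash
cat > e.py <<'E'
from h import *
th=np.radians(8.3);A=np.array([[np.cos(th),np.sin(th)],[-np.sin(th),np.cos(th)]])
for n in("scene","side"):
  c=capture(n);P,uv=pts(c);U=P[:,:2]@A.T
  g=(abs(P[:,2]-.11)<.006)&(U[:,0]>.35)&(U[:,0]<.85)&(abs(U[:,1]+.125)<.14)
  for lo in np.arange(-.25,.0,.02):
    s=g&(U[:,1]>=lo)&(U[:,1]<lo+.02)
    if s.sum()>20:print(n,round(lo,2),U[s,0].min().round(4),U[s,0].max().round(4))
  print("v range",np.percentile(U[g,1],[0,.2,99.8,100]).round(4))
E
python3 e.py
```

```text
scene -0.25 0.3974 0.6976
scene -0.23 0.3969 0.7164
scene -0.21 0.3949 0.7191
scene -0.19 0.3969 0.7183
scene -0.17 0.3957 0.7191
scene -0.15 0.3947 0.7189
scene -0.13 0.3955 0.7183
scene -0.11 0.3961 0.7191
scene -0.09 0.3955 0.7176
scene -0.07 0.3942 0.7183
scene -0.05 0.397 0.6962
scene -0.03 0.3946 0.6961
v range [-0.2404 -0.2392 -0.0105 -0.0098]
side -0.25 0.3958 0.6944
side -0.23 0.3956 0.7181
side -0.21 0.3955 0.7189
side -0.19 0.3956 0.7199
side -0.17 0.3955 0.7188
side -0.15 0.3956 0.7185
side -0.13 0.3955 0.6445
side -0.11 0.3954 0.6554
side -0.09 0.3954 0.7159
side -0.07 0.395 0.718
side -0.05 0.3952 0.6956
side -0.03 0.3954 0.6932
v range [-0.2405 -0.2395 -0.0106 -0.0074]
```

Request:
drive_tool([
  [100,33,-41,0,0,0,0.1],
  [100,33,-41,0,0,0,0.1],
  [100,33,-41,0,0,0,0.1],
  [100,33,-41,0,0,0,0.1],
  [100,33,-41,0,0,0,0.071],
])

```text
time_s: 1.22
tcp_pos: [0.332, 0.4281, 0.2101]
ee_rot: [[0.989, 0.149, 0.0], [0.149, -0.989, 0.0], [0.0, -0.0, -1.0]]
wrist_force: [0.5, 0.4, 0.3]
gripper_width: 1.003
gripper_force: 0.0
```

Request:
drive_tool([
  [100,20,-41,0,0,0,0],
  [100,20,-41,0,0,0,0],
  [100,20,-41,0,0,0,0],
  [100,20,-41,0,0,0,0],
  [100,20,-41,0,0,0,0],
])

```text
time_s: 1.63
tcp_pos: [0.423, 0.2405, 0.2103]
ee_rot: [[0.99, 0.144, 0.001], [0.144, -0.99, 0.001], [0.001, -0.001, -1.0]]
wrist_force: [1.3, 0.0, -0.0]
gripper_width: 0.997
gripper_force: 0.0
```

Request:
drive_tool([
  [100,10,-41,0,0,0,0],
  [100,10,-41,0,0,0,0],
  [100,10,-41,0,0,0,0],
  [100,10,-41,0,0,0,0],
  [100,10,-41,0,0,0,0],
])

```text
time_s: 2.05
tcp_pos: [0.472, 0.038, 0.2103]
ee_rot: [[0.99, 0.144, 0.001], [0.144, -0.99, 0.0], [0.001, -0.0, -1.0]]
wrist_force: [0.8, -0.1, 0.3]
gripper_width: 0.999
gripper_force: 0.0
```

Request:
drive_tool([
  [100,12,-38,0,0,0,0],
  [100,0,0,0,0,0,0],
  [100,0,0,0,0,0,0],
  [100,0,0,0,0,0,0],
])

```text
time_s: 2.38
tcp_pos: [0.4839, 0.0018, 0.2098]
ee_rot: [[0.99, 0.143, -0.0], [0.143, -0.99, 0.0], [0.0, -0.0, -1.0]]
wrist_force: [-0.0, 0.7, -0.5]
gripper_width: 1.005
gripper_force: 0.0
```

Run:
```python
from h import *
s=sense();c=capture("wrist");save(c,"w.png");print(s["tcp_pos"],s["ee_rot"].round(4))
z=c["z_map"];v,u=np.nonzero(z>0);d=z[v,u];P=np.stack([(u-c["cx"])/c["fx"]*d,(v-c["cy"])/c["fy"]*d,d,1+0*d],1)@np.array(c["T_tool_cam"]).T
W=P[:,:3]@s["ee_rot"].T+s["tcp_pos"]
m=(abs(W[:,2]-.157)<.006)&(np.hypot(*(W[:,:2]-[.528,-.061]).T)<.05)
print(m.sum(),cv2.minAreaRect(W[m,:2].astype(np.float32)),np.median(W[m,2]) if m.any() else 0)
```

```text
[0.48385243 0.0018256  0.20983036] [[ 9.898e-01  1.428e-01 -0.000e+00]
 [ 1.428e-01 -9.898e-01  2.000e-04]
 [ 0.000e+00 -2.000e-04 -1.000e+00]]
2841 ((0.5269565582275391, -0.060021087527275085), (0.041828446090221405, 0.040470294654369354), 8.1875581741333) 0.157093907820025
```

View pics/w.png

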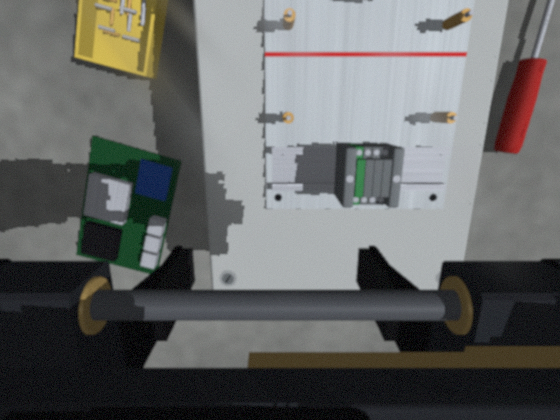

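The wrist view shows the terminal block at about (370,175), with a clear lid and rail around it. It measures 42x40 mm at (0.527, -0.060), yaw 8.2°. The early rows were speed-capped, so 43 mm in x and -62 mm in y remain.

Request:
drive_tool([
  [100,21.5,-31,0,0,0,0],
  [100,21.5,-31,0,0,0,0],
  [100,0,0,0,0,0,0],
  [100,0,0,-20,0,0,0],
  [100,0,0,0,0,0,0],
])

```text
time_s: 2.85
tcp_pos: [0.5249, -0.0588, 0.1868]
ee_rot: [[0.989, 0.144, -0.006], [0.144, -0.99, 0.001], [-0.006, -0.001, -1.0]]
wrist_force: [-0.6, -0.7, -1.6]
gripper_width: 1.002
gripper_force: 0.0
```

Request:
drive_tool([
  [100,2,-1.5,-14,0,0,0],
  [100,0,0,-14,0,0,0],
  [100,0,0,-14,0,0,0],
  [100,0,0,0,0,0,0],
  [100,0,0,0,0,0,0],
])

```text
time_s: 3.27
tcp_pos: [0.5286, -0.0604, 0.148]
ee_rot: [[0.989, 0.146, -0.001], [0.146, -0.989, -0.001], [-0.001, 0.0, -1.0]]
wrist_force: [0.0, -0.1, 0.6]
gripper_width: 1.0
gripper_force: 0.0
```

Request:
drive_tool([
  [100,-1,0,-4,0,0,0],
  [100,0,0,0,0,0,0],
  [50,0,0,0,0,0,0],
  [40,0,0,0,0,0,0],
  [30,0,0,0,0,0,0],
])

```text
time_s: 3.68
tcp_pos: [0.5282, -0.0615, 0.1444]
ee_rot: [[0.99, 0.144, 0.001], [0.144, -0.99, 0.0], [0.001, 0.0, -1.0]]
wrist_force: [0.3, 0.1, 0.4]
gripper_width: 0.855
gripper_force: 0.0
```

Request:
drive_tool([
  [20,0,0,0,0,0,0],
  [20,0,0,0,0,0,0],
  [20,0,0,0,0,0,0],
  [20,0,0,0,0,0,0],
  [20,0,0,0,0,0,0],
])

```text
time_s: 4.1
tcp_pos: [0.5278, -0.0614, 0.1438]
ee_rot: [[0.99, 0.143, -0.0], [0.143, -0.99, 0.0], [-0.0, -0.0, -1.0]]
wrist_force: [-0.6, 2.9, 1.0]
gripper_width: 0.48
gripper_force: 1.8
```

Request:
drive_tool([
  [10,0,0,0,0,0,0],
  [0,0,0,0,0,0,0],
  [0,0,0,0,0,0,0],
  [0,0,0,0,0,0,0],
])

```text
time_s: 4.43
tcp_pos: [0.5278, -0.0613, 0.1438]
ee_rot: [[0.99, 0.144, -0.0], [0.144, -0.99, 0.0], [-0.0, -0.0, -1.0]]
wrist_force: [-1.2, 2.2, 0.7]
gripper_width: 0.445
gripper_force: 30.0
```

Request:
drive_tool([
  [0,0,0,-0.5,0,0,0],
  [0,0,0,-0.5,0,0,0],
  [0,2,0.3,0,0,0,0],
  [0,4,0.6,0,0,0,0],
  [0,4,0.6,0,0,0,0],
])

```text
time_s: 4.85
tcp_pos: [0.5335, -0.0614, 0.1436]
ee_rot: [[0.99, 0.144, -0.01], [0.144, -0.99, -0.003], [-0.01, 0.001, -1.0]]
wrist_force: [-11.1, -0.9, 11.5]
gripper_width: 0.445
gripper_force: 30.0
```

Request:
drive_tool([
  [0,4,0.6,0.3,0,0,0],
  [0,4,0.6,0,0,0,0],
  [0,4,0.6,0,0,0,0],
  [0,4,0.6,0,0,0,0],
  [0,4,0.6,0,0,0,0],
])

```text
time_s: 5.27
tcp_pos: [0.5539, -0.0588, 0.1437]
ee_rot: [[0.99, 0.143, -0.009], [0.143, -0.99, -0.003], [-0.01, 0.002, -1.0]]
wrist_force: [-9.0, -0.9, 10.0]
gripper_width: 0.447
gripper_force: 30.0
```

Request:
drive_tool([
  [0,4,0.6,0,0,0,0],
  [0,4,0.6,0,0,0,0],
  [0,4,0.6,0,0,0,0],
  [0,4,0.6,0,0,0,0],
  [0,0,0,0,0,0,0],
])

```text
time_s: 5.68
tcp_pos: [0.5712, -0.0563, 0.1437]
ee_rot: [[0.99, 0.143, -0.007], [0.143, -0.99, -0.003], [-0.007, 0.002, -1.0]]
wrist_force: [-7.5, -1.5, 7.7]
gripper_width: 0.444
gripper_force: 30.0
```

```bash
python3 m.py; python3 -c "
from h import *
s=sense();print(s['tcp_pos'],s['wrist_force'],s['moment'],s['time_s'])"
```

```text
scene lid ((0.5905650854110718, -0.04001660645008087), (0.3690375089645386, 0.23001842200756073), 8.554872512817383) 0.11109646715350571
red 75 (array([ 0.65481901, -0.04219088]), np.float64(98.3749702662774), array([0.00112916, 0.04267079])) ends [ 0.66588557 -0.11736067] [0.64450136 0.02789199] 0.11244892236926479
 top [232. 214.] 340 ((0.5727548599243164, -0.05718430131673813), (0.04257670417428017, 0.05637158080935478), 4.004359245300293) 0.1575 [96. 28. 69.]
 top [227. 283.] 197 ((0.724168062210083, -0.03506188094615936), (0.03664141893386841, 0.034140411764383316), 59.532344818115234) 0.1519 [114.  13. 186.]
side lid ((0.5913344621658325, -0.039379313588142395), (0.3685911297798157, 0.23193596303462982), 8.37370491027832) 0.11029165686666198
red 7 (array([ 0.66310036, -0.09860969]), np.float64(98.24076055662773), array([0.0009978 , 0.02134926])) ends [ 0.66571286 -0.11664833] [ 0.65746221 -0.05967986] 0.11262212864152966
 top [389. 198.] 173 ((0.7244446873664856, -0.034095123410224915), (0.0336156040430069, 0.03556142374873161), 8.708961486816406) 0.1519 [ 97.  16. 183.]
 top [314. 216.] 484 ((0.5704984664916992, -0.05744645372033119), (0.04084697738289833, 0.05820032209157944), 8.737360954284668) 0.159 [87. 41. 49.]
[ 0.57117998 -0.05625232  0.14372139] [-6.73140857 -1.835886    7.87260762] [-0.39708194  2.07366541  0.00662989] 5.7833
```

Request:
drive_tool([
  [0,4,0.6,-0.2,0,0,0],
  [0,4,0.6,0,0,0,0],
  [0,4,0.6,0,0,0,0],
  [0,4,0.6,0,0,0,0],
  [0,4,0.6,0,0,0,0],
])

```text
time_s: 6.2
tcp_pos: [0.5901, -0.0535, 0.1437]
ee_rot: [[0.99, 0.143, -0.009], [0.143, -0.99, -0.003], [-0.009, 0.002, -1.0]]
wrist_force: [-10.4, -1.1, 10.0]
gripper_width: 0.445
gripper_force: 30.0
```

Request:
drive_tool([
  [0,4,0.6,0,0,0,0],
  [0,4,0.6,0,0,0,0],
  [0,4,0.6,0,0,0,0],
  [0,4,0.6,0,0,0,0],
  [0,4,0.6,0,0,0,0],
])

```text
time_s: 6.62
tcp_pos: [0.6102, -0.0505, 0.1437]
ee_rot: [[0.99, 0.143, -0.009], [0.143, -0.99, -0.003], [-0.009, 0.002, -1.0]]
wrist_force: [-8.9, -1.8, 8.5]
gripper_width: 0.448
gripper_force: 30.0
```

Request:
drive_tool([
  [0,3,0.4,0,0,0,0],
  [0,2,0.3,0,0,0,0],
  [0,2,0.3,0,0,0,0],
  [0,0,0,0,0,0,0],
  [0,0,0,0,0,0,0],
])

```text
time_s: 7.03
tcp_pos: [0.6177, -0.0494, 0.1437]
ee_rot: [[0.99, 0.143, -0.007], [0.143, -0.99, -0.003], [-0.008, 0.002, -1.0]]
wrist_force: [-9.0, -2.2, 8.2]
gripper_width: 0.449
gripper_force: 30.0
```

```bash
python3 m.py; python3 -c "
from h import *
s=sense();print(s['tcp_pos'],s['wrist_force'],s['moment'],s['time_s'])"
```

```text
scene lid ((0.6153964400291443, -0.036423102021217346), (0.41224074363708496, 0.230017751455307), 8.517937660217285) 0.11119013763257693
red 84 (array([ 0.70172728, -0.03697899]), np.float64(98.64861160266955), array([0.00107302, 0.04385268])) ends [ 0.71292117 -0.11057276] [0.69071972 0.0353898 ] 0.11276727575490303
 top [230. 234.] 321 ((0.6228987574577332, -0.050452638417482376), (0.032999277114868164, 0.05663401260972023), 9.264847755432129) 0.1579 [96. 28. 69.]
 top [224. 306.] 229 ((0.7723771333694458, -0.02692076936364174), (0.0392509400844574, 0.03591323271393776), 26.628650665283203) 0.1516 [113.  13. 187.]
side lid ((0.6148743629455566, -0.03559856116771698), (0.41597744822502136, 0.23275519907474518), 8.374411582946777) 0.11017611096412729
 top [409. 192.] 167 ((0.7695165872573853, -0.027642536908388138), (0.03694431856274605, 0.03359858691692352), 18.550323486328125) 0.1518 [ 93.  17. 178.]
 top [338. 209.] 505 ((0.6181495189666748, -0.0507550910115242), (0.04367654025554657, 0.059111181646585464), 7.611848831176758) 0.1593 [90. 44. 48.]
[ 0.61770729 -0.0493841   0.14372899] [-8.54819043 -1.436494    8.34749041] [-0.34626556  2.42299701  0.0839623 ] 7.1333
```

Request:
drive_tool([
  [0,2,0.3,0,0,0,0],
  [0,2.2,0.3,0,0,0,0],
  [0,2,0.3,0,0,0,0],
  [0,0,0,0,0,0,0],
  [0,0,0,0,0,0,0],
])

```text
time_s: 7.55
tcp_pos: [0.6239, -0.0485, 0.1437]
ee_rot: [[0.99, 0.143, -0.007], [0.143, -0.99, -0.003], [-0.008, 0.002, -1.0]]
wrist_force: [-8.1, -1.9, 8.3]
gripper_width: 0.442
gripper_force: 30.0
```

Request:
drive_tool([
  [0,0,0,0,0,0,0],
  [0,0,0,0,0,0,0],
  [0,0,0,0,0,0,0],
  [0,0,0,0,0,0,0],
])

```text
time_s: 7.88
tcp_pos: [0.6239, -0.0485, 0.1437]
ee_rot: [[0.99, 0.143, -0.007], [0.143, -0.99, -0.003], [-0.007, 0.002, -1.0]]
wrist_force: [-8.6, -1.1, 7.7]
gripper_width: 0.446
gripper_force: 30.0
```

```bash
python3 m.py; python3 e.py|grep -v v; python3 -c "
from h import *
s=sense();print(s['tcp_pos'],s['wrist_force'],s['moment'],s['time_s']);c=capture('scene')
cv2.imwrite('pics/f.png',cv2.resize(c['frame'][140:340,120:320,::-1],None,fx=2.5,fy=2.5))"
```

```text
scene lid ((0.6191907525062561, -0.035894572734832764), (0.4165269136428833, 0.23018963634967804), 8.549874305725098) 0.11115057761178115
red 84 (array([ 0.70784501, -0.03558845]), np.float64(98.7118279405041), array([0.00106731, 0.04407168])) ends [ 0.71941156 -0.11107197] [0.69677959 0.03662465] 0.11270904086405426
 top [230. 237.] 310 ((0.6287548542022705, -0.04973640292882919), (0.03235083445906639, 0.05663318932056427), 9.680424690246582) 0.1577 [97. 29. 68.]
 top [224. 309.] 220 ((0.7787877917289734, -0.026440132409334183), (0.03675907850265503, 0.039036162197589874), 54.21015167236328) 0.1518 [114.  13. 187.]
side lid ((0.6174620985984802, -0.034755438566207886), (0.4216155707836151, 0.23362641036510468), 8.413593292236328) 0.11018764318720353
 top [411. 192.] 163 ((0.7758671045303345, -0.026741495355963707), (0.03639032691717148, 0.03469112142920494), 86.88763427734375) 0.1518 [ 97.  17. 177.]
 top [341. 208.] 500 ((0.6236037015914917, -0.04996458441019058), (0.04293400049209595, 0.05867801234126091), 8.952859878540039) 0.1591 [87. 45. 49.]
scene -0.25 0.4402 0.695
scene -0.23 0.4705 0.8147
scene -0.21 0.5855 0.8154
scene -0.19 0.5554 0.8162
scene -0.17 0.5549 0.8152
scene -0.15 0.5556 0.8153
scene -0.13 0.4073 0.815
scene -0.11 0.4083 0.8157
scene -0.09 0.4068 0.8159
scene -0.07 0.4044 0.8138
scene -0.05 0.3997 0.6964
scene -0.03 0.4085 0.6952
side -0.25 0.3956 0.6947
side -0.23 0.3955 0.8157
side -0.21 0.3952 0.817
side -0.19 0.3955 0.816
side -0.17 0.3954 0.8177
side -0.15 0.3953 0.8157
side -0.13 0.3955 0.7432
side -0.11 0.3951 0.7466
side -0.09 0.3954 0.8096
side -0.07 0.3956 0.8138
side -0.05 0.3953 0.6787
side -0.03 0.395 0.6613
[ 0.62395679 -0.04849807  0.14374263] [-6.84484339 -0.39848544  8.22490303] [-0.38618521  2.45323197  0.03473876] 8.0833
```

View pics/f.png

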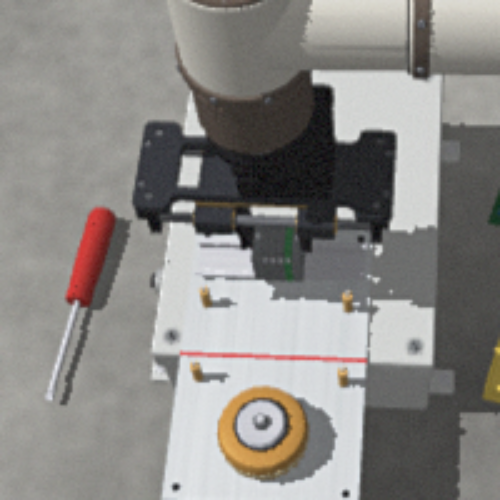

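The red line (about (180,353) to (365,360)) sits on the lid's far edge. It measures u = 0.6953 m against 0.6955 m for the edge, square within 0.5°, and the plate is flat with about 8 N pressing it down.

```bash
python3 -c "
from station import *
print(finish_job())"
```

```text
the job is handed in; nothing more can be done
None
```

I handed the job in at about 8 s, no verdict returned: the red line measured within 1 mm of the lid's far edge and square within about 0.5°, with the plate flat on the lid, held at the terminals under about 8 N of downward push.

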